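# Stack the wire reels on their spindle stands

### The arm

A 6-joint arm with a two-finger parallel gripper is mounted at the origin on the work surface. World frame = base frame: x ahead of the robot, y to its left, z up, the work surface at z = 0. Lengths are in m, angles in rad, forces in N, time in s.
With the tool pointing down it reaches from about 0.35 to 0.975 m from the base axis. Payload 4.9 kg.
Tool frame: the origin (TCP) lies on the mounting face of the last link; the fingertips stand 173 mm ahead of it and the grasp point (between the pads) lies 155 mm ahead of it; z points along the fingers, y is the direction in which the jaws open and shut (so a half turn about z gives the same grasp; the last joint's range is limited). The gripper opens to 85 mm and grips with 20 to 120 N. Pads are 22 mm wide; open, the fingers measure 114 mm over their backs; the gripper's body (76 mm by 85 mm) begins 54 mm behind the grasp point. The pads swing forward as they close: fully open they stand 13 mm farther back than shut.
Start: joints at [1.003, 0.053, 1.613, -0, 1.476, -0.119], TCP at [0.271, 0.563, 0.405] pointing down, gripper open.
Joint ranges: [-3.01, 3.01], [-1.01, 2.22], [0.06, 2.58], [-1.02, 4.17], [0.09, 2.62], [-3.14, 3.14]. Speed limits (rad/s): [2.57, 2.57, 3.14, 3.14, 3.14, 3.14].

### API

Orientations are given as a unit quaternion [w, x, y, z].
In Python, from plant import manip gives the robot as it stands.
- The arm moves only by the tool play_rows, never from a script. Its argument "increments" is a list of rows, each an object with "offset": the shift along the tool's x, y, z in mm, a list of three; "twist": the turn about the tool's z in rad; "grip": the opening, from 0 (shut) to 1 (fully open). In form: [{"offset": [dx, dy, dz], "twist": twist, "grip": grip}, ...]. A call has 1 to 5 rows; each row is the pose to reach, as a shift and turn from the pose commanded when the call began, along the tool's axes at that moment; what a row does not reach only later rows make up. A row lasts 1/12 s, in which the tool goes at most 41.7 mm and 7.16 degrees, less where a joint would pass 70% of its speed; a pose out of reach is approached as far as the arm can. A call with a gripper value outside its range is refused whole. The fingers move at their own pace and stop on an object; the grip force is fixed at half the most. Time passes only in rows, so rows that repeat a pose let the fingers close. It gives the time, the measured TCP pose, the force and the opening at its end, in the units of the state.
- manip.state(): the state, without advancing time (a new reading comes with each control period).
- manip.grab_frame(name): name is "side" or "top"; returns the picture (384x512x3 uint8, blue, green, red); there is no depth.
- manip.get_calibration(name): a dict with "fx", "fy", "cx", "cy" (pixels), "T" (4x4, takes a point from camera to world coordinates). Camera axes: x right, y down, z forward; pixel columns grow to the right and rows downward; lengths in m; the calibration is good to about 2 mm. A picture is of the moment at which its call begins. get_calibration takes no time and is no camera call.
- manip.job_done(): hands the job in, once; it reports no verdict.
Trained networks look in the newest picture that a camera, given by its name, has taken for a name from the list of things; names that differ only in an ending like _2 or _b are one class to them, and where a whole thing is asked for, a point or a joint stands for the part that bears it (a point fixed in the world has none). Each returns a list of dicts, best first, with "p" (0 to 1); they miss things now and then, are a little off and sometimes report something else, mostly with a low value. They report only what shows in the picture. A call takes as long as a camera call. They do not tell look-alikes from the thing itself.
- manip.boxes_of(query, camera): "xyz" ([x, y, z] in m, in the coordinates of the camera as it stood for that picture, good to about 4 mm: the middle of the surface that is visible of it).
- manip.tip_of(query, camera): "xyz" ([x, y, z] in m, in the coordinates of the camera as it stood for that picture, good to about 4 mm: a listed point, or the origin of a listed thing).
The state is a dict: "time": time; "joint_pos": joint angles; "joint_vel": joint speeds; "joint_efforts": joint torques, N m; "tool_pos": TCP position; "tool_rot": TCP orientation; "contact_force": force on the tool from outside, world axes, zero at the start; "ft_torque": the same for the moment, N m; "gripper_width": opening from 0.0 (shut) to 1.0 (fully open).
Only numpy, scipy, OpenCV 4.12 (cv2) and the standard library are available. Lean on these libraries where they do the work, as an engineer would, in place of code of your own. Each camera call takes 0.05 s, during which the arm holds its last target. There are 200 camera calls.

### The job

Put the four wire reels away on the two white spindle stands: the two round reels on the stand with the round base and the two square reels on the stand with the square base, on each spindle the large reel at the bottom, flat on the base, and the small one flat on top of it. Lower every reel down its spindle instead of dropping it, and leave the roll of tape and the flux tin where they are.

Things in the scene. Friction and masses are not known exactly. Their poses are not given: they have to be found in the camera images.
- large_round_reel: Large round wire reel: black plastic flanges 66 mm across, full of bright grey solder wire, 32 mm high, alike both ways up, with a round bore of 26 mm right through its middle. Rigid, about 250 g. Easily gripped from above across its rim. Lies flat on the bench at the start, at a random place and yaw. Origin: centre of its underside; z up.
- small_round_reel: Small round wire reel: black plastic flanges 44 mm across, full of bright grey solder wire, 26 mm high, alike both ways up, with a round bore of 26 mm right through its middle. Rigid, about 100 g. Easily gripped from above across its rim. Lies flat on the bench at the start, at a random place and yaw. Origin: centre of its underside; z up.
- large_square_reel: Large square wire reel: square black plastic flanges of 58 x 58 mm, full of bright grey solder wire, 32 mm high, alike both ways up, with a square bore of 26 x 26 mm right through its middle. Rigid, about 250 g. Gripped from above across two facing sides. Lies flat on the bench at the start, at a random place and yaw. Origin: centre of its underside; z up. x and y run square to its sides.
- small_square_reel: Small square wire reel: square black plastic flanges of 42 x 42 mm, full of bright grey solder wire, 26 mm high, alike both ways up, with a square bore of 26 x 26 mm right through its middle. Rigid, about 100 g. Gripped from above across two facing sides. Lies flat on the bench at the start, at a random place and yaw. Origin: centre of its underside; z up. x and y run square to its sides.
- round_stand: Spindle stand with a round base, 100 mm across, painted white, 10 mm thick, fixed to the bench at a random place and yaw. From its middle rises a plain steel spindle, 10 mm thick, its tapered tip 64 mm above the bench. A large reel seated on the base and a small one on top of it reach 68 mm above the bench. Origin: centre of the base's underside, on the bench; z runs up the spindle.
- square_stand: Spindle stand with a square base of 96 x 96 mm, painted white, 10 mm thick, fixed to the bench at a random place and yaw. From its middle rises a plain steel spindle, 10 mm thick, its tapered tip 64 mm above the bench. A large reel seated on the base and a small one on top of it reach 68 mm above the bench. Origin: centre of the base's underside, on the bench; z runs up the spindle.
- tape_roll: Roll of cream paper tape lying flat: 64 mm across, 40 mm hole, 19 mm high. A bystander, not a reel. Origin: centre of its underside.
- flux_tin: Closed round aluminium flux tin: 58 mm across, 26 mm high, no hole. A bystander. Origin: centre of its underside.
Things that resemble listed ones, but are neither listed nor needed, are in the scene too. Leave any green or turquoise look-alike of the small_square_reel alone.

How it is judged:
By the outcome, as a careful person would: the job done as asked, in the order asked, and still so for the second after the job is handed in, with the robot touching nothing.
It also fails if it takes over 104 s, if anything falls off the work surface, if the arm or the gripper's body presses on something with over 40 N, if the wrist force passes 120 N, or if a joint passes its speed limit or range.

## Working session

There is one attempt and no reset: what is moved stays moved. The work goes in short steps, Python scripts to look and compute and a tool call to move; the robot and the scene stay as the last step left them, time stands still between calls to the robot, and variables do not carry over. Pictures are saved under pics/ and viewed, about 12 in all and at most 16, crops included, and the job is handed in when it is done.

Besides the shell and the picture viewer there is one more tool, called after "Call:" by a JSON object that holds its "op" and its "data", one argument or row to a line. play_rows: Moves the arm, as the interface text tells. Its arguments: {"type":"object","properties":{"increments":{"type":"array"}},"required":["increments"]}

```bash
mkdir -p pics
cat > h.py <<'E'
import numpy as np, cv2
from plant import manip
def snap(n,f):
    im=manip.grab_frame(n); cv2.imwrite('pics/'+f,im); return im
def cal(n):
    c=manip.get_calibration(n); return c,np.array(c['T'])
def w(n,p):
    c,T=cal(n); return (T@np.r_[p,1])[:3]
def px(n,P):
    c,T=cal(n); q=np.linalg.inv(T)@np.r_[P,1]; return np.array([c['fx']*q[0]/q[2]+c['cx'],c['fy']*q[1]/q[2]+c['cy']])
def ray(n,uv,z):
    c,T=cal(n); d=T[:3,:3]@np.array([(uv[0]-c['cx'])/c['fx'],(uv[1]-c['cy'])/c['fy'],1]); o=T[:3,3]
    return o+d*(z-o[2])/d[2]
E
python3 - <<'E'
from h import *
a=snap('top','t0.png'); b=snap('side','s0.png')
for n in('top','side'):
    print(n,cal(n)[1].round(3).tolist(),cal(n)[0]['fx'])
    for q in 'large_round_reel small_round_reel large_square_reel small_square_reel round_stand square_stand tape_roll flux_tin'.split():
        for d in manip.tip_of(q,n):
            P=w(n,d['xyz']); print(q,round(d['p'],2),P.round(3),px(n,P).round())
print(manip.state())
E
```

```text
top [[-0.12, -0.971, 0.207, 0.313], [-0.993, 0.118, -0.022, 0.056], [-0.004, -0.208, -0.978, 0.867], [0.0, 0.0, 0.0, 1.0]] 371.4850826687593
large_round_reel 0.92 [ 0.599  0.308 -0.   ] [141. 166.]
small_round_reel 0.51 [ 0.627 -0.073 -0.002] [295. 137.]
small_square_reel 0.91 [ 0.312  0.333 -0.001] [137. 288.]
small_square_reel 0.79 [ 0.417  0.394 -0.002] [108. 245.]
small_square_reel 0.71 [0.442 0.287 0.002] [153. 228.]
small_square_reel 0.69 [ 0.353  0.243 -0.   ] [175. 265.]
small_square_reel 0.52 [0.478 0.182 0.005] [197. 208.]
round_stand 0.76 [ 0.607  0.1   -0.004] [226. 153.]
square_stand 0.94 [ 0.471 -0.313  0.002] [404. 186.]
tape_roll 0.72 [ 0.618 -0.302  0.001] [387. 129.]
flux_tin 0.58 [ 0.433 -0.107 -0.001] [321. 212.]
side [[0.997, -0.056, 0.048, 0.423], [-0.074, -0.737, 0.672, -0.558], [-0.002, -0.674, -0.739, 0.704], [0.0, 0.0, 0.0, 1.0]] 349.30490156731014
large_round_reel 0.56 [ 0.603  0.303 -0.002] [291. 139.]
small_round_reel 0.68 [ 0.632 -0.073  0.003] [326. 234.]
large_square_reel 0.73 [0.447 0.074 0.   ] [247. 195.]
small_square_reel 0.72 [0.412 0.392 0.004] [
[... 481 characters left out ...]
5. 252.]
{'time': 0.9, 'joint_pos': array([ 1.00300150e+00,  5.26775124e-02,  1.61287424e+00, -3.88782600e-05,
        1.47597096e+00, -1.19010143e-01]), 'joint_vel': array([ 0.00118056, -0.00084159,  0.00078559,  0.00063352,  0.00187027,
        0.00055486]), 'joint_efforts': array([ 3.76908265e-04, -3.93666816e+01, -3.70481372e+01, -1.22602646e-04,
        1.83651468e-04, -1.37503338e-05]), 'tool_pos': array([0.27117184, 0.56309482, 0.40473293]), 'tool_rot': array([2.99967933e-05, 2.22512185e-01, 9.74929908e-01, 2.64144397e-05]), 'contact_force': array([-0.18033625,  0.38877204, -0.43657864]), 'ft_torque': array([ 0.05264196, -0.00627286, -0.000141  ]), 'gripper_width': 0.9998626655080392}
```

View pics/t0.png

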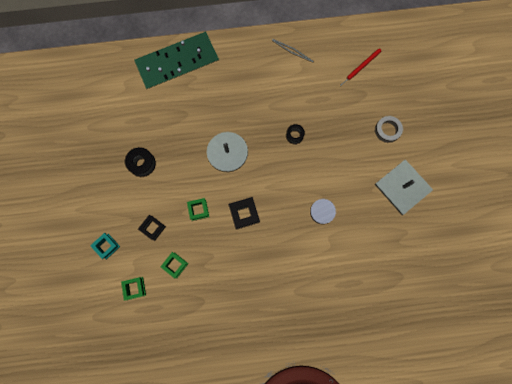

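View pics/s0.png

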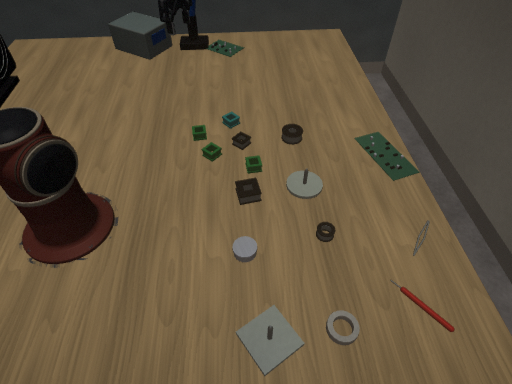

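```bash
cat > fit.py <<'E'
from h import *
from scipy.optimize import minimize
def outline(x,y,yaw,s,rnd,z0,z1):
    if rnd: t=np.linspace(0,2*np.pi,40,endpoint=False); p=np.c_[np.cos(t),np.sin(t)]*s/2
    else:
        p=np.array([[1,1],[-1,1],[-1,-1],[1,-1]])*s/2; c,n=np.cos(yaw),np.sin(yaw); p=p@np.array([[c,n],[-n,c]])
    return np.array([[x+a,y+b,z] for a,b in p for z in(z0,z1)])
def mask(im,g,n,white):
    hsv=cv2.cvtColor(im,cv2.COLOR_BGR2HSV); u=px(n,g+[0.01]).astype(int)
    m=((hsv[...,1]<70)&(hsv[...,2]>110)) if white else ((hsv[...,2]<85))
    m=m.astype(np.uint8); z=np.zeros_like(m); cv2.circle(z,tuple(map(int,u)),32 if white else 24,1,-1)
    return m*z
def fit(n,im,g,s,rnd,h,white=False,bore=26,z0=0):
    m=mask(im,g,n,white); S=4; lo=(px(n,list(g)+[.01])-40).astype(int)
    M=cv2.resize(m[lo[1]:lo[1]+80,lo[0]:lo[0]+80],None,fx=S,fy=S,interpolation=cv2.INTER_LINEAR)
    k,_=cv2.findContours(M,0,2); k=max(k,key=cv2.contourArea); F=np.zeros_like(M); cv2.drawContours(F,[k],-1,1,-1)
    if F.sum()<100: return None
    def cost(v):
        q=np.array([px(n,P) for P in outline(v[0],v[1],v[2],s,rnd,z0,z0+h)])
        q=(q-lo)*S+S/2; A=np.zeros_like(F); cv2.fillConvexPoly(A,cv2.convexHull(q.round().astype(np.int32)),1)
        return (A!=F).sum()/F.sum()
    best=None
    for y0 in ([0] if rnd else np.arange(0,1.57,.2)):
        r=minimize(cost,[*g,y0],method='Nelder-Mead',options=dict(initial_simplex=[[*g,y0],[g[0]+.008,g[1],y0],[g[0],g[1]+.008,y0],[g[0],g[1],y0+.15]]))
        if best is None or r.fun<best.fun: best=r
    return best.x.round(4),round(best.fun,3)
E
cat > a.py <<'E'
from fit import *
L=dict(LR=((.6,.305),66,1,.032,0),SR=((.629,-.073),44,1,.026,0),LS=((.447,.074),58,0,.032,0),SS=((.442,.287),42,0,.026,0),RS=((.607,.098),100,1,.01,1),QS=((.47,-.313),96,0,.01,1))
for n,f in(('top','t0'),('side','s0')):
    im=cv2.imread(f'pics/{f}.png')
    for k,(g,s,r,h,wh) in L.items(): print(n,k,fit(n,im,g,s/1000,r,h,wh))
t=cv2.imread('pics/t0.png'); s=cv2.imread('pics/s0.png')
A=cv2.resize(t[180:310,85:275],None,fx=4,fy=4,interpolation=2)[:, :760]
cv2.imwrite('pics/c0.png',A)
E
python3 a.py
```

```text
Traceback (most recent call last):
  File "a.py", line 5, in <module>
    for k,(g,s,r,h,wh) in L.items(): print(n,k,fit(n,im,g,s/1000,r,h,wh))
                                               ~~~^^^^^^^^^^^^^^^^^^^^^^
  File "fit.py", line 14, in fit
    m=mask(im,g,n,white); S=4; lo=(px(n,list(g)+[.01])-40).astype(int)
  File "fit.py", line 9, in mask
    hsv=cv2.cvtColor(im,cv2.COLOR_BGR2HSV); u=px(n,g+[0.01]).astype(int)
                                                   ~^~~~~~~
TypeError: can only concatenate tuple (not "list") to tuple
```

```bash
sed -i 's/px(n,g+\[0.01\])/px(n,[*g,.01])/' fit.py; python3 a.py
```

```text
Traceback (most recent call last):
  File "a.py", line 5, in <module>
    for k,(g,s,r,h,wh) in L.items(): print(n,k,fit(n,im,g,s/1000,r,h,wh))
                                               ~~~^^^^^^^^^^^^^^^^^^^^^^
  File "fit.py", line 24, in fit
    r=minimize(cost,[*g,y0],method='Nelder-Mead',options=dict(initial_simplex=[[*g,y0],[g[0]+.008,g[1],y0],[g[0],g[1]+.008,y0],[g[0],g[1],y0+.15]]))
  File "fit.py", line 19, in cost
    q=np.array([px(n,P) for P in outline(v[0],v[1],v[2],s,rnd,z0,z0+h)])
                ~~^^^^^
  File "h.py", line 10, in px
    c,T=cal(n); q=np.linalg.inv(T)@np.r_[P,1]; return np.array([c['fx']*q[0]/q[2]+c['cx'],c['fy']*q[1]/q[2]+c['cy']])
        ~~~^^^
  File "h.py", line 6, in cal
    c=manip.get_calibration(n); return c,np.array(c['T'])
ValueError: time passes only in moves, steps and waits
```

Too many calibration calls; cache it (fixed cameras).

```bash
sed -i 's/^def cal(n):/import functools\n@functools.lru_cache\ndef cal(n):/' h.py; python3 a.py
```

```text
top LR (array([0.6038, 0.3049, 0.0737]), np.float64(0.053))
top SR (array([ 0.6295, -0.072 , -0.0484]), np.float64(0.069))
top LS (array([0.4515, 0.0726, 1.7389]), np.float64(0.046))
top SS (array([0.4433, 0.2877, 0.8358]), np.float64(0.045))
top RS (array([0.6091, 0.0972, 0.0518]), np.float64(0.056))
top QS (array([ 0.4718, -0.3134,  0.5591]), np.float64(0.057))
side LR (array([ 0.6017,  0.306 , -0.037 ]), np.float64(0.073))
side SR (array([ 0.6291, -0.0719,  0.1948]), np.float64(0.072))
side LS (array([0.4501, 0.0734, 0.1456]), np.float64(0.048))
side SS (array([0.4421, 0.2896, 0.8383]), np.float64(0.075))
side RS (array([ 0.6085,  0.105 , -0.0794]), np.float64(0.261))
side QS (array([ 0.469 , -0.308 ,  0.5413]), np.float64(0.071))
```

View pics/c0.png

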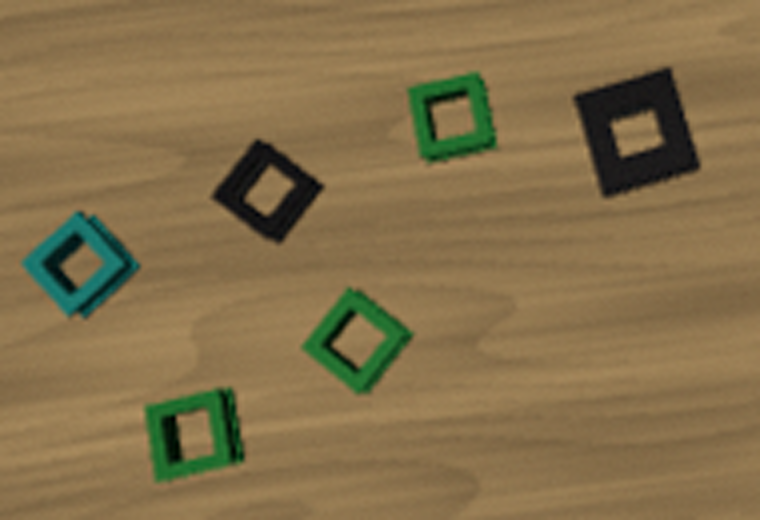

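The only black small square reel is at pixel (152,228). The others at (198,209), (174,265) and (133,289) are green and (105,246) is turquoise, so they are look-alikes to leave alone. The poses agree in both views, so I'm setting out for the large round reel.

Call:
{"op": "play_rows", "data": {
  "increments": [
    {"offset":[-190,-40,60],"twist":-0.449,"grip":1},
    {"offset":[-190,-40,60],"twist":-0.449,"grip":1},
    {"offset":[-190,-40,60],"twist":-0.449,"grip":1},
    {"offset":[-190,-40,60],"twist":-0.449,"grip":1},
    {"offset":[-190,-40,60],"twist":-0.449,"grip":1}
  ]
}}

```text
time: 1.32
tool_pos: [0.4261, 0.4434, 0.3444]
tool_rot: [0.0, -0.002, 1.0, 0.0]
contact_force: [1.4, 0.1, 1.0]
gripper_width: 0.998
```

Call:
{"op": "play_rows", "data": {
  "increments": [
    {"offset":[-140,-110,70],"twist":0,"grip":1},
    {"offset":[-140,-110,70],"twist":0,"grip":1},
    {"offset":[-140,-110,70],"twist":0,"grip":1},
    {"offset":[-140,-110,70],"twist":0,"grip":1},
    {"offset":[-140,-110,70],"twist":0,"grip":1}
  ]
}}

```text
time: 1.73
tool_pos: [0.5671, 0.3318, 0.2728]
tool_rot: [-0.001, 0.001, 1.0, -0.001]
contact_force: [-0.6, -0.0, -1.1]
gripper_width: 1.0
```

Call:
{"op": "play_rows", "data": {
  "increments": [
    {"offset":[-37,-28,24],"twist":0,"grip":1},
    {"offset":[-37,-28,24],"twist":0,"grip":1},
    {"offset":[-37,-28,24],"twist":0,"grip":1},
    {"offset":[-37,-28,24],"twist":0,"grip":1},
    {"offset":[-37,-28,24],"twist":0,"grip":1}
  ]
}}

```text
time: 2.15
tool_pos: [0.6015, 0.3076, 0.2516]
tool_rot: [0.0, -0.001, 1.0, 0.0]
contact_force: [-0.2, 0.9, -0.6]
gripper_width: 1.0
```

Call:
{"op": "play_rows", "data": {
  "increments": [
    {"offset":[-1,-2,30],"twist":0,"grip":1},
    {"offset":[-1,-2,55],"twist":0,"grip":1},
    {"offset":[-1,-2,76],"twist":0,"grip":1},
    {"offset":[-1,-2,76],"twist":0,"grip":1},
    {"offset":[-1,-2,76],"twist":0,"grip":1}
  ]
}}

```text
time: 2.57
tool_pos: [0.6017, 0.3057, 0.1744]
tool_rot: [-0.001, -0.001, 1.0, -0.0]
contact_force: [0.9, 0.9, -0.3]
gripper_width: 0.998
```

Call:
{"op": "play_rows", "data": {
  "increments": [
    {"offset":[0,0,0],"twist":0,"grip":0.5},
    {"offset":[0,0,0],"twist":0,"grip":0.5},
    {"offset":[0,0,0],"twist":0,"grip":0.5},
    {"offset":[0,0,0],"twist":0,"grip":0.5},
    {"offset":[0,0,0],"twist":0,"grip":0.5}
  ]
}}

```text
time: 2.98
tool_pos: [0.6043, 0.3054, 0.1784]
tool_rot: [0.003, -0.0, 1.0, 0.001]
contact_force: [-0.6, 0.0, 6.3]
gripper_width: 0.74
```

Run:
```python
from h import *
s=snap('side','s1.png'); t=snap('top','t1.png')
def crop(n,im,P,r=45):
    u=px(n,P).astype(int); x,y=max(u[0]-r,0),max(u[1]-r,0); return cv2.resize(im[y:y+2*r,x:x+2*r],(400,400),interpolation=2)
cv2.imwrite('pics/c1.png',np.hstack([crop('side',s,[.603,.305,.05]),crop('top',t,[.603,.305,.05])]))
st=manip.state();print(st['tool_pos'],st['contact_force'],st['gripper_width'],st['ft_torque'])
```

```text
[0.60437268 0.30543821 0.17845849] [-0.38326352  1.47955183  6.87270809] 0.7432365900844939 [-0.14962134  0.18014101  0.05152631]
```

View pics/c1.png

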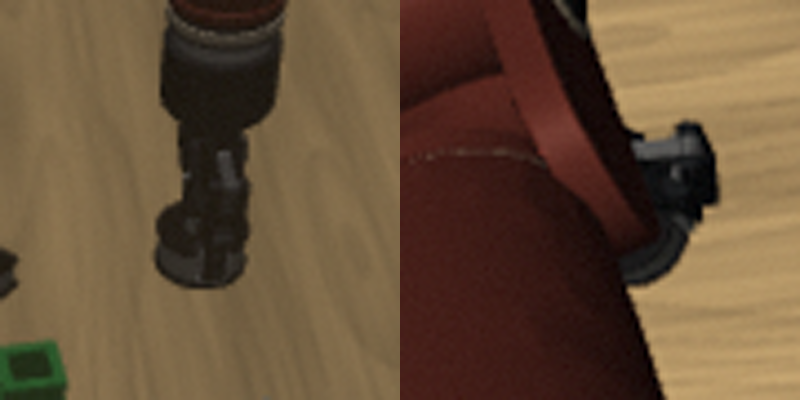

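The large round reel is gripped. Contact was slight, about 6 N against the bench as the pads swung forward. I'll lift it and carry it over.

Call:
{"op": "play_rows", "data": {
  "increments": [
    {"offset":[0,0,-35],"twist":0,"grip":0.5},
    {"offset":[0,0,-70],"twist":0,"grip":0.5},
    {"offset":[0,0,-105],"twist":0,"grip":0.5},
    {"offset":[0,0,-105],"twist":0,"grip":0.5},
    {"offset":[0,0,-105],"twist":0,"grip":0.5}
  ]
}}

```text
time: 3.5
tool_pos: [0.6041, 0.3051, 0.2843]
tool_rot: [0.004, -0.0, 1.0, 0.001]
contact_force: [0.1, -0.5, -2.5]
gripper_width: 0.745
```

Call:
{"op": "play_rows", "data": {
  "increments": [
    {"offset":[-5,-30,0],"twist":0,"grip":0.5},
    {"offset":[-5,-65,0],"twist":0,"grip":0.5},
    {"offset":[-5,-100,0],"twist":0,"grip":0.5},
    {"offset":[-5,-130,0],"twist":0,"grip":0.5},
    {"offset":[-5,-160,0],"twist":0,"grip":0.5}
  ]
}}

```text
time: 3.92
tool_pos: [0.6068, 0.1431, 0.2771]
tool_rot: [-0.002, -0.0, 1.0, -0.0]
contact_force: [-0.3, -0.5, -2.0]
gripper_width: 0.743
```

Call:
{"op": "play_rows", "data": {
  "increments": [
    {"offset":[0,-25,0],"twist":0,"grip":0.5},
    {"offset":[0,-47,0],"twist":0,"grip":0.5},
    {"offset":[0,-47,0],"twist":0,"grip":0.5},
    {"offset":[0,-47,0],"twist":0,"grip":0.5},
    {"offset":[0,-47,0],"twist":0,"grip":0.5}
  ]
}}

```text
time: 4.33
tool_pos: [0.6075, 0.0979, 0.2781]
tool_rot: [-0.001, -0.0, 1.0, 0.0]
contact_force: [-0.2, 0.3, -2.1]
gripper_width: 0.743
```

```bash
cat >> h.py <<'E'
def crop(n,im,P,r=45):
    u=px(n,P).astype(int); x,y=max(u[0]-r,0),max(u[1]-r,0); return cv2.resize(im[y:y+2*r,x:x+2*r],(400,400),interpolation=2)
E
python3 - <<'E'
from h import *
s=snap('side','s2.png'); t=snap('top','t2.png')
cv2.imwrite('pics/c2.png',np.hstack([crop('side',s,[.609,.098,.08]),crop('top',t,[.609,.098,.05])]))
st=manip.state();print(st['tool_pos'],st['contact_force'],st['gripper_width'],st['ft_torque'])
for q in('large_round_reel','round_stand'):
  for d in manip.tip_of(q,'side'): P=w('side',d['xyz']);print(q,d['p'],P.round(4))
E
```

```text
[0.60771837 0.09856794 0.27880947] [ 0.6096467  -0.45429189 -3.13443006] 0.7411867579090194 [-0.0269656   0.01180791 -0.00910957]
large_round_reel 0.56 [0.6044 0.0955 0.098 ]
round_stand 0.72 [6.052e-01 9.760e-02 6.000e-04]
```

View pics/c2.png

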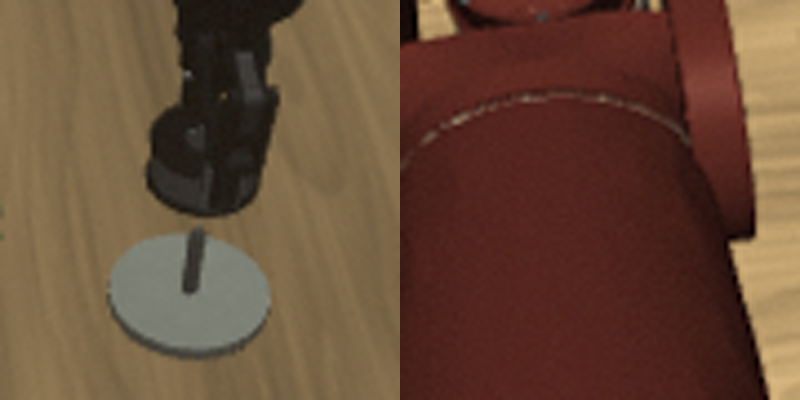

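The side view shows the reel centred over the spindle (spindle foot at crop (188,292), reel bottom centre near (205,185)). I'll lower it in stages and watch the force.

Call:
{"op": "play_rows", "data": {
  "increments": [
    {"offset":[-1,0,15],"twist":0,"grip":0.5},
    {"offset":[-1,0,30],"twist":0,"grip":0.5},
    {"offset":[-1,0,45],"twist":0,"grip":0.5},
    {"offset":[-1,0,60],"twist":0,"grip":0.5},
    {"offset":[-1,0,60],"twist":0,"grip":0.5}
  ]
}}

```text
time: 4.95
tool_pos: [0.6074, 0.0983, 0.2159]
tool_rot: [-0.003, -0.001, 1.0, -0.0]
contact_force: [-1.0, -0.4, -3.2]
gripper_width: 0.743
```

Call:
{"op": "play_rows", "data": {
  "increments": [
    {"offset":[0,0,7],"twist":0,"grip":0.5},
    {"offset":[0,0,14],"twist":0,"grip":0.5},
    {"offset":[0,0,20],"twist":0,"grip":0.5},
    {"offset":[0,0,23],"twist":0,"grip":0.5},
    {"offset":[0,0,23],"twist":0,"grip":0.5}
  ]
}}

```text
time: 5.37
tool_pos: [0.6088, 0.0977, 0.196]
tool_rot: [-0.001, -0.0, 1.0, -0.0]
contact_force: [-0.3, 0.3, -3.4]
gripper_width: 0.742
```

Call:
{"op": "play_rows", "data": {
  "increments": [
    {"offset":[0,0,1],"twist":0,"grip":0.5},
    {"offset":[0,0,2],"twist":0,"grip":0.5},
    {"offset":[0,0,3],"twist":0,"grip":0.5},
    {"offset":[0,0,4],"twist":0,"grip":0.5},
    {"offset":[0,0,4],"twist":0,"grip":0.5}
  ]
}}

```text
time: 5.78
tool_pos: [0.609, 0.0976, 0.1927]
tool_rot: [-0.0, -0.0, 1.0, 0.0]
contact_force: [-0.1, -0.5, -3.2]
gripper_width: 0.748
```

Call:
{"op": "play_rows", "data": {
  "increments": [
    {"offset":[0,0,1],"twist":0,"grip":0.5},
    {"offset":[0,0,2],"twist":0,"grip":0.5},
    {"offset":[0,0,3],"twist":0,"grip":0.5},
    {"offset":[0,0,3],"twist":0,"grip":0.5},
    {"offset":[0,0,3],"twist":0,"grip":0.5}
  ]
}}

```text
time: 6.2
tool_pos: [0.609, 0.0977, 0.1896]
tool_rot: [-0.0, -0.0, 1.0, 0.0]
contact_force: [-0.4, 0.6, -2.3]
gripper_width: 0.747
```

Call:
{"op": "play_rows", "data": {
  "increments": [
    {"offset":[0,0,1],"twist":0,"grip":0.5},
    {"offset":[0,0,2],"twist":0,"grip":0.5},
    {"offset":[0,0,3],"twist":0,"grip":0.5},
    {"offset":[0,0,3],"twist":0,"grip":0.5},
    {"offset":[0,0,3],"twist":0,"grip":0.5}
  ]
}}

```text
time: 6.62
tool_pos: [0.6093, 0.0977, 0.1884]
tool_rot: [-0.0, -0.0, 1.0, -0.0]
contact_force: [-5.7, -0.6, 8.1]
gripper_width: 0.743
```

Seated: contact at 0.188, exactly 10 mm above the bench grasp height. I'll release and lift.

Call:
{"op": "play_rows", "data": {
  "increments": [
    {"offset":[0,0,-2],"twist":0,"grip":0.85},
    {"offset":[0,0,-2],"twist":0,"grip":1},
    {"offset":[0,0,-2],"twist":0,"grip":1},
    {"offset":[0,0,-2],"twist":0,"grip":1},
    {"offset":[0,0,-2],"twist":0,"grip":1}
  ]
}}

```text
time: 7.03
tool_pos: [0.6091, 0.0976, 0.1887]
tool_rot: [0.0, -0.0, 1.0, -0.0]
contact_force: [0.4, -0.1, -0.4]
gripper_width: 0.999
```

Call:
{"op": "play_rows", "data": {
  "increments": [
    {"offset":[0,0,-15],"twist":0,"grip":1},
    {"offset":[0,0,-40],"twist":0,"grip":1},
    {"offset":[0,0,-75],"twist":0,"grip":1},
    {"offset":[0,0,-100],"twist":0,"grip":1},
    {"offset":[0,0,-100],"twist":0,"grip":1}
  ]
}}

```text
time: 7.45
tool_pos: [0.6113, 0.0978, 0.2961]
tool_rot: [0.006, -0.0, 1.0, 0.0]
contact_force: [0.7, 0.3, 1.1]
gripper_width: 1.002
```

Call:
{"op": "play_rows", "data": {
  "increments": [
    {"offset":[-20,-170,0],"twist":0,"grip":1},
    {"offset":[-20,-170,0],"twist":0,"grip":1},
    {"offset":[-20,-170,0],"twist":0,"grip":1},
    {"offset":[-20,-170,0],"twist":0,"grip":1},
    {"offset":[-20,-170,0],"twist":0,"grip":1}
  ]
}}

```text
time: 7.87
tool_pos: [0.6293, -0.0779, 0.2883]
tool_rot: [0.0, 0.003, 1.0, -0.001]
contact_force: [0.1, 0.7, 0.5]
gripper_width: 0.998
```

Run:
```python
from h import *
s=snap('side','s3.png'); t=snap('top','t3.png')
cv2.imwrite('pics/c3.png',np.hstack([crop('side',s,[.609,.098,.03]),crop('top',t,[.609,.098,.03])]))
print(manip.state()['tool_pos'])
for n in('top','side'):
  for q in('large_round_reel','small_round_reel'):
    for d in manip.tip_of(q,n): P=w(n,d['xyz']);print(n,q,round(d['p'],2),P.round(4))
```

```text
[ 0.62901118 -0.07420787  0.28795552]
top large_round_reel 0.96 [0.6043 0.1045 0.0089]
side large_round_reel 0.96 [0.6079 0.0967 0.0084]
side small_round_reel 0.42 [ 0.4687 -0.3136 -0.0024]
side small_round_reel 0.41 [ 6.065e-01  1.005e-01 -5.000e-04]
```

View pics/c3.png

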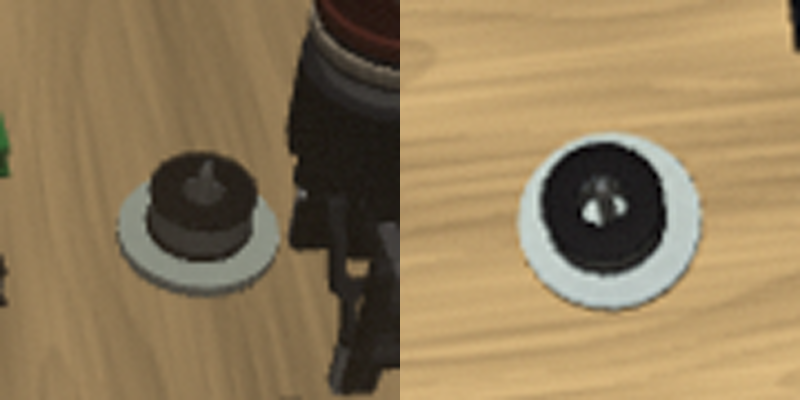

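The large round reel is flat on the base around the spindle. Next is the small round reel, which the arm is already above.

Call:
{"op": "play_rows", "data": {
  "increments": [
    {"offset":[0,2,35],"twist":0,"grip":1},
    {"offset":[0,2,70],"twist":0,"grip":1},
    {"offset":[0,2,95],"twist":0,"grip":1},
    {"offset":[0,2,111],"twist":0,"grip":1},
    {"offset":[0,2,111],"twist":0,"grip":1}
  ]
}}

```text
time: 8.58
tool_pos: [0.6267, -0.0682, 0.1725]
tool_rot: [-0.005, -0.001, 1.0, 0.001]
contact_force: [-0.8, 0.1, -1.2]
gripper_width: 0.995
```

Call:
{"op": "play_rows", "data": {
  "increments": [
    {"offset":[0,0,0],"twist":0,"grip":0.3},
    {"offset":[0,0,0],"twist":0,"grip":0.3},
    {"offset":[0,0,0],"twist":0,"grip":0.3},
    {"offset":[0,0,0],"twist":0,"grip":0.3},
    {"offset":[0,0,0],"twist":0,"grip":0.3}
  ]
}}

```text
time: 9.0
tool_pos: [0.6304, -0.0705, 0.1807]
tool_rot: [0.002, -0.0, 1.0, -0.0]
contact_force: [-0.1, 0.9, 7.0]
gripper_width: 0.489
```

Call:
{"op": "play_rows", "data": {
  "increments": [
    {"offset":[0,0,0],"twist":0,"grip":0.3},
    {"offset":[0,0,0],"twist":0,"grip":0.3}
  ]
}}

```text
time: 9.17
tool_pos: [0.6305, -0.0706, 0.1807]
tool_rot: [0.002, -0.0, 1.0, -0.0]
contact_force: [-0.1, 0.4, 6.1]
gripper_width: 0.491
```

Call:
{"op": "play_rows", "data": {
  "increments": [
    {"offset":[0,0,-35],"twist":0,"grip":0.3},
    {"offset":[0,0,-70],"twist":0,"grip":0.3},
    {"offset":[0,0,-105],"twist":0,"grip":0.3},
    {"offset":[0,0,-115],"twist":0,"grip":0.3},
    {"offset":[0,0,-115],"twist":0,"grip":0.3}
  ]
}}

```text
time: 9.58
tool_pos: [0.6305, -0.0707, 0.2982]
tool_rot: [0.005, -0.0, 1.0, -0.001]
contact_force: [0.3, 0.8, -1.1]
gripper_width: 0.492
```

Call:
{"op": "play_rows", "data": {
  "increments": [
    {"offset":[10,35,0],"twist":0,"grip":0.3},
    {"offset":[15,70,0],"twist":0,"grip":0.3},
    {"offset":[19,105,0],"twist":0,"grip":0.3},
    {"offset":[19,140,0],"twist":0,"grip":0.3},
    {"offset":[19,155,0],"twist":0,"grip":0.3}
  ]
}}

```text
time: 10.0
tool_pos: [0.6085, 0.0879, 0.2898]
tool_rot: [-0.002, -0.001, 1.0, 0.001]
contact_force: [0.5, -0.9, -0.2]
gripper_width: 0.492
```

Call:
{"op": "play_rows", "data": {
  "increments": [
    {"offset":[0,12,0],"twist":0,"grip":0.3},
    {"offset":[0,13,0],"twist":0,"grip":0.3},
    {"offset":[0,13,0],"twist":0,"grip":0.3}
  ]
}}

```text
time: 10.25
tool_pos: [0.6099, 0.0974, 0.2916]
tool_rot: [-0.001, -0.0, 1.0, -0.0]
contact_force: [1.3, -0.4, -1.0]
gripper_width: 0.491
```

Run:
```python
from h import *
s=snap('side','s4.png')
cv2.imwrite('pics/c4.png',crop('side',s,[.609,.098,.08]))
st=manip.state();print(st['tool_pos'],st['gripper_width'],st['contact_force'])
for q in('large_round_reel','small_round_reel'):
    for d in manip.tip_of(q,'side'): P=w('side',d['xyz']);print(q,round(d['p'],2),P.round(4))
```

```text
[0.61009176 0.09683704 0.29192457] 0.48907860312949286 [-0.06073028 -0.65647189 -1.67511526]
large_round_reel 0.94 [0.6064 0.0956 0.0092]
small_round_reel 0.54 [0.61   0.0981 0.1105]
```

View pics/c4.png

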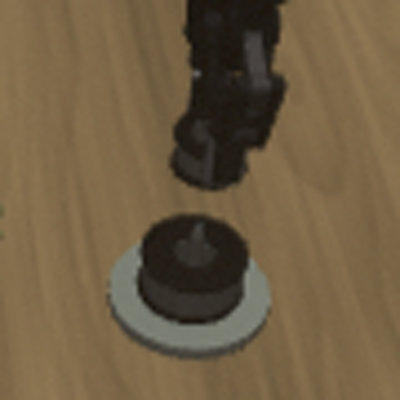

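Call:
{"op": "play_rows", "data": {
  "increments": [
    {"offset":[1,0,15],"twist":0,"grip":0.3},
    {"offset":[1,0,30],"twist":0,"grip":0.3},
    {"offset":[1,0,44],"twist":0,"grip":0.3},
    {"offset":[1,0,56],"twist":0,"grip":0.3},
    {"offset":[1,0,62],"twist":0,"grip":0.3}
  ]
}}

```text
time: 10.82
tool_pos: [0.6084, 0.0969, 0.2282]
tool_rot: [-0.002, 0.0, 1.0, -0.0]
contact_force: [-0.5, -0.9, -1.5]
gripper_width: 0.491
```

Call:
{"op": "play_rows", "data": {
  "increments": [
    {"offset":[0,0,0],"twist":0,"grip":0.3},
    {"offset":[0,0,1],"twist":0,"grip":0.3},
    {"offset":[0,0,2],"twist":0,"grip":0.3},
    {"offset":[0,0,3],"twist":0,"grip":0.3},
    {"offset":[0,0,3],"twist":0,"grip":0.3}
  ]
}}

```text
time: 11.23
tool_pos: [0.6094, 0.0977, 0.2284]
tool_rot: [0.001, -0.0, 1.0, 0.0]
contact_force: [-0.6, -0.5, -1.2]
gripper_width: 0.492
```

Call:
{"op": "play_rows", "data": {
  "increments": [
    {"offset":[0,0,1],"twist":0,"grip":0.3},
    {"offset":[0,0,2],"twist":0,"grip":0.3},
    {"offset":[0,0,3],"twist":0,"grip":0.3},
    {"offset":[0,0,3],"twist":0,"grip":0.3},
    {"offset":[0,0,3],"twist":0,"grip":0.3}
  ]
}}

```text
time: 11.65
tool_pos: [0.609, 0.0977, 0.2246]
tool_rot: [-0.0, -0.0, 1.0, -0.0]
contact_force: [0.3, 0.2, -1.7]
gripper_width: 0.492
```

Call:
{"op": "play_rows", "data": {
  "increments": [
    {"offset":[0,0,1],"twist":0,"grip":0.3},
    {"offset":[0,0,2],"twist":0,"grip":0.3},
    {"offset":[0,0,3],"twist":0,"grip":0.3},
    {"offset":[0,0,3],"twist":0,"grip":0.3},
    {"offset":[0,0,3],"twist":0,"grip":0.3}
  ]
}}

```text
time: 12.07
tool_pos: [0.6092, 0.0977, 0.2228]
tool_rot: [-0.0, -0.0, 1.0, -0.0]
contact_force: [-4.5, -0.7, 6.2]
gripper_width: 0.49
```

Contact where predicted. I'll release, lift and go to the large square reel.

Call:
{"op": "play_rows", "data": {
  "increments": [
    {"offset":[0,0,-2],"twist":0,"grip":0.7},
    {"offset":[0,0,-2],"twist":0,"grip":0.9},
    {"offset":[0,0,-2],"twist":0,"grip":1},
    {"offset":[0,0,-2],"twist":0,"grip":1},
    {"offset":[0,0,-2],"twist":0,"grip":1}
  ]
}}

```text
time: 12.48
tool_pos: [0.609, 0.0976, 0.2235]
tool_rot: [-0.0, -0.0, 1.0, 0.0]
contact_force: [0.3, -0.5, -1.0]
gripper_width: 1.0
```

Call:
{"op": "play_rows", "data": {
  "increments": [
    {"offset":[0,0,-15],"twist":0,"grip":1},
    {"offset":[0,0,-40],"twist":0,"grip":1},
    {"offset":[0,0,-65],"twist":0,"grip":1},
    {"offset":[0,0,-65],"twist":0,"grip":1},
    {"offset":[0,0,-65],"twist":0,"grip":1}
  ]
}}

```text
time: 12.9
tool_pos: [0.6098, 0.0977, 0.2909]
tool_rot: [0.002, -0.0, 1.0, 0.0]
contact_force: [-1.0, -0.1, -0.3]
gripper_width: 1.0
```

Call:
{"op": "play_rows", "data": {
  "increments": [
    {"offset":[158,-25,0],"twist":-0.155,"grip":1},
    {"offset":[158,-25,0],"twist":-0.155,"grip":1},
    {"offset":[158,-25,0],"twist":-0.155,"grip":1},
    {"offset":[158,-25,0],"twist":-0.155,"grip":1},
    {"offset":[158,-25,0],"twist":-0.155,"grip":1}
  ]
}}

```text
time: 13.32
tool_pos: [0.4445, 0.0724, 0.2836]
tool_rot: [-0.005, -0.078, 0.997, 0.0]
contact_force: [0.9, -0.6, -2.0]
gripper_width: 0.999
```

Run:
```python
from h import *
s=snap('side','s5.png');t=snap('top','t5.png')
cv2.imwrite('pics/c5.png',np.hstack([crop('side',s,[.54,.09,.05],60),crop('top',t,[.56,.09,.05],60)]))
st=manip.state();print(st['tool_pos'],st['tool_rot'])
for n in('side','top'):
  for q in('large_round_reel','small_round_reel','large_square_reel'):
    for d in manip.tip_of(q,n): P=w(n,d['xyz']);print(n,q,round(d['p'],2),P.round(4))
```

```text
[0.44934572 0.07255221 0.28687321] [-1.05026915e-03 -7.74111648e-02  9.96998695e-01  1.00142205e-04]
side large_round_reel 0.79 [0.6039 0.0954 0.0056]
side large_round_reel 0.31 [ 4.475e-01  7.200e-02 -3.000e-04]
side small_round_reel 0.74 [0.6104 0.1003 0.0438]
side large_square_reel 0.67 [ 0.4477  0.0754 -0.0006]
top small_round_reel 0.59 [0.6058 0.1001 0.0403]
top large_square_reel 0.77 [ 0.4491  0.0703 -0.0015]
top large_square_reel 0.42 [ 0.4317 -0.1069 -0.001 ]
```

View pics/c5.png

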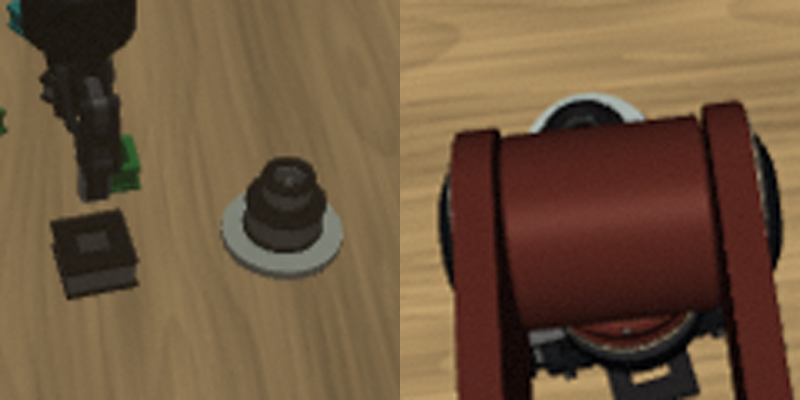

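The small round reel sits on the large one. I'll descend on the large square reel.

Call:
{"op": "play_rows", "data": {
  "increments": [
    {"offset":[-1,0,35],"twist":0,"grip":1},
    {"offset":[-1,0,70],"twist":0,"grip":1},
    {"offset":[-1,0,95],"twist":0,"grip":1},
    {"offset":[-1,0,112],"twist":0,"grip":1},
    {"offset":[-1,0,112],"twist":0,"grip":1}
  ]
}}

```text
time: 14.13
tool_pos: [0.4504, 0.0728, 0.1725]
tool_rot: [-0.004, -0.078, 0.997, 0.0]
contact_force: [-0.5, -0.1, -0.9]
gripper_width: 1.005
```

Call:
{"op": "play_rows", "data": {
  "increments": [
    {"offset":[0,0,0],"twist":0,"grip":1},
    {"offset":[0,0,0],"twist":0,"grip":0.4},
    {"offset":[0,0,0],"twist":0,"grip":0.4},
    {"offset":[0,0,0],"twist":0,"grip":0.4},
    {"offset":[0,0,0],"twist":0,"grip":0.4}
  ]
}}

```text
time: 14.55
tool_pos: [0.4535, 0.0728, 0.179]
tool_rot: [0.002, -0.078, 0.997, -0.0]
contact_force: [0.6, -0.3, 5.8]
gripper_width: 0.667
```

Call:
{"op": "play_rows", "data": {
  "increments": [
    {"offset":[0,0,0],"twist":0,"grip":0.4},
    {"offset":[0,0,0],"twist":0,"grip":0.4}
  ]
}}

```text
time: 14.72
tool_pos: [0.4535, 0.0728, 0.179]
tool_rot: [0.002, -0.078, 0.997, -0.0]
contact_force: [0.1, 0.6, 6.5]
gripper_width: 0.669
```

Call:
{"op": "play_rows", "data": {
  "increments": [
    {"offset":[0,0,-35],"twist":0,"grip":0.4},
    {"offset":[0,0,-70],"twist":0,"grip":0.4},
    {"offset":[0,0,-105],"twist":0,"grip":0.4},
    {"offset":[0,0,-115],"twist":0,"grip":0.4},
    {"offset":[0,0,-115],"twist":0,"grip":0.4}
  ]
}}

```text
time: 15.13
tool_pos: [0.4532, 0.0728, 0.2955]
tool_rot: [0.004, -0.078, 0.997, -0.0]
contact_force: [0.3, -0.5, -3.5]
gripper_width: 0.671
```

Call:
{"op": "play_rows", "data": {
  "increments": [
    {"offset":[4,-38,0],"twist":0,"grip":0.4},
    {"offset":[8,-76,0],"twist":0,"grip":0.4},
    {"offset":[12,-114,0],"twist":0,"grip":0.4},
    {"offset":[16,-153,0],"twist":0,"grip":0.4},
    {"offset":[20,-191,0],"twist":0,"grip":0.4}
  ]
}}

```text
time: 15.55
tool_pos: [0.4605, -0.1203, 0.2885]
tool_rot: [-0.002, -0.078, 0.997, 0.001]
contact_force: [0.8, 0.5, -2.1]
gripper_width: 0.669
```

Call:
{"op": "play_rows", "data": {
  "increments": [
    {"offset":[4,-38,0],"twist":-0.08,"grip":0.4},
    {"offset":[8,-76,0],"twist":-0.16,"grip":0.4},
    {"offset":[12,-114,0],"twist":-0.24,"grip":0.4},
    {"offset":[16,-153,0],"twist":-0.32,"grip":0.4},
    {"offset":[20,-190,0],"twist":-0.395,"grip":0.4}
  ]
}}

```text
time: 15.97
tool_pos: [0.4702, -0.3113, 0.288]
tool_rot: [-0.001, -0.273, 0.962, 0.002]
contact_force: [1.4, 0.7, -1.4]
gripper_width: 0.666
```

Call:
{"op": "play_rows", "data": {
  "increments": [
    {"offset":[0,0,0],"twist":0,"grip":0.4},
    {"offset":[0,0,0],"twist":0,"grip":0.4}
  ]
}}

```text
time: 16.13
tool_pos: [0.4704, -0.3111, 0.2883]
tool_rot: [-0.001, -0.27, 0.963, 0.002]
contact_force: [0.6, 0.2, -2.4]
gripper_width: 0.664
```

Run:
```python
from h import *
s=snap('side','s6.png');t=snap('top','t6.png')
cv2.imwrite('pics/c6.png',np.hstack([crop('side',s,[.47,-.31,.05],60),crop('top',t,[.47,-.31,.05],60)]))
st=manip.state();print(st['tool_pos'],st['tool_rot'],st['gripper_width'],st['joint_pos'])
for n in('side','top'):
  for q in('square_stand','large_square_reel'):
    for d in manip.tip_of(q,n): P=w(n,d['xyz']);print(n,q,round(d['p'],2),P.round(4))
```

```text
[ 0.4706815  -0.30906772  0.28878667] [-0.00122593 -0.27137777  0.96246966  0.00218051] 0.6671985402852114 [-7.13253668e-01  7.66011804e-03  1.85924126e+00  3.68100496e-04
  1.27968188e+00 -2.83380676e+00]
side square_stand 0.68 [ 0.466  -0.313   0.0009]
side large_square_reel 0.65 [ 0.4641 -0.3128  0.1118]
top square_stand 0.56 [ 0.4702 -0.3137  0.0013]
top large_square_reel 0.73 [ 0.4325 -0.1086 -0.002 ]
top large_square_reel 0.69 [ 0.4698 -0.314   0.1093]
```

View pics/c6.png

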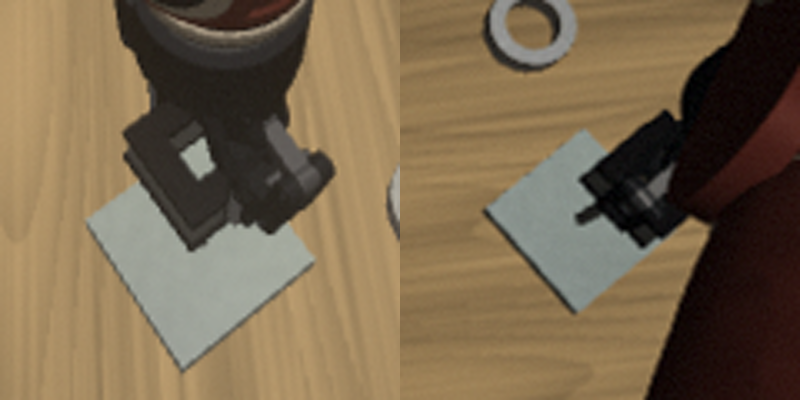

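Reel (about 0.467, -0.313) and stand (about 0.468, -0.313) agree in both views, and the yaw matches the base. I'll lower it.

Call:
{"op": "play_rows", "data": {
  "increments": [
    {"offset":[0,0,15],"twist":0,"grip":0.4},
    {"offset":[0,0,30],"twist":0,"grip":0.4},
    {"offset":[0,0,43],"twist":0,"grip":0.4},
    {"offset":[0,0,55],"twist":0,"grip":0.4},
    {"offset":[0,0,60],"twist":0,"grip":0.4}
  ]
}}

```text
time: 16.85
tool_pos: [0.4709, -0.3088, 0.2293]
tool_rot: [-0.001, -0.272, 0.962, 0.001]
contact_force: [-0.8, 1.2, -2.5]
gripper_width: 0.665
```

Call:
{"op": "play_rows", "data": {
  "increments": [
    {"offset":[0,0,8],"twist":0,"grip":0.4},
    {"offset":[0,0,16],"twist":0,"grip":0.4},
    {"offset":[0,0,24],"twist":0,"grip":0.4},
    {"offset":[0,0,32],"twist":0,"grip":0.4},
    {"offset":[0,0,33],"twist":0,"grip":0.4}
  ]
}}

```text
time: 17.27
tool_pos: [0.4709, -0.3094, 0.1969]
tool_rot: [-0.001, -0.272, 0.962, 0.001]
contact_force: [-0.1, -0.2, -2.5]
gripper_width: 0.669
```

Call:
{"op": "play_rows", "data": {
  "increments": [
    {"offset":[0,0,1],"twist":0,"grip":0.4},
    {"offset":[0,0,2],"twist":0,"grip":0.4},
    {"offset":[0,0,3],"twist":0,"grip":0.4},
    {"offset":[0,0,3],"twist":0,"grip":0.4},
    {"offset":[0,0,3],"twist":0,"grip":0.4}
  ]
}}

```text
time: 17.68
tool_pos: [0.4716, -0.3099, 0.1961]
tool_rot: [0.0, -0.272, 0.962, -0.0]
contact_force: [-0.4, -0.1, -2.0]
gripper_width: 0.663
```

Call:
{"op": "play_rows", "data": {
  "increments": [
    {"offset":[0,0,1],"twist":0,"grip":0.4},
    {"offset":[0,0,2],"twist":0,"grip":0.4},
    {"offset":[0,0,3],"twist":0,"grip":0.4},
    {"offset":[0,0,4],"twist":0,"grip":0.4},
    {"offset":[0,0,4],"twist":0,"grip":0.4}
  ]
}}

```text
time: 18.1
tool_pos: [0.4713, -0.3097, 0.1914]
tool_rot: [-0.0, -0.272, 0.962, 0.0]
contact_force: [-0.6, -0.3, -2.8]
gripper_width: 0.662
```

Call:
{"op": "play_rows", "data": {
  "increments": [
    {"offset":[0,0,1],"twist":0,"grip":0.4},
    {"offset":[0,0,2],"twist":0,"grip":0.4},
    {"offset":[0,0,3],"twist":0,"grip":0.4},
    {"offset":[0,0,4],"twist":0,"grip":0.4},
    {"offset":[0,0,4],"twist":0,"grip":0.4}
  ]
}}

```text
time: 18.52
tool_pos: [0.4716, -0.31, 0.1891]
tool_rot: [-0.0, -0.272, 0.962, 0.0]
contact_force: [-4.8, 3.1, 7.3]
gripper_width: 0.663
```

Seated as predicted. I'll release, lift and travel to the black small square reel.

Call:
{"op": "play_rows", "data": {
  "increments": [
    {"offset":[0,0,-2],"twist":0,"grip":0.8},
    {"offset":[0,0,-2],"twist":0,"grip":1},
    {"offset":[0,0,-2],"twist":0,"grip":1},
    {"offset":[0,0,-2],"twist":0,"grip":1},
    {"offset":[0,0,-2],"twist":0,"grip":1}
  ]
}}

```text
time: 18.93
tool_pos: [0.4715, -0.3099, 0.1897]
tool_rot: [0.0, -0.272, 0.962, -0.0]
contact_force: [-0.2, 0.4, 0.6]
gripper_width: 0.999
```

Call:
{"op": "play_rows", "data": {
  "increments": [
    {"offset":[0,0,-15],"twist":0,"grip":1},
    {"offset":[0,0,-45],"twist":0,"grip":1},
    {"offset":[0,0,-80],"twist":0,"grip":1},
    {"offset":[0,0,-105],"twist":0,"grip":1},
    {"offset":[0,0,-105],"twist":0,"grip":1}
  ]
}}

```text
time: 19.35
tool_pos: [0.4731, -0.3112, 0.3018]
tool_rot: [0.003, -0.272, 0.962, -0.005]
contact_force: [0.4, -1.2, 1.1]
gripper_width: 1.002
```

Call:
{"op": "play_rows", "data": {
  "increments": [
    {"offset":[-19,35,0],"twist":0,"grip":1},
    {"offset":[-38,70,0],"twist":0,"grip":1},
    {"offset":[-57,105,0],"twist":0,"grip":1},
    {"offset":[-76,140,0],"twist":0,"grip":1},
    {"offset":[-96,175,0],"twist":0,"grip":1}
  ]
}}

```text
time: 19.77
tool_pos: [0.461, -0.1089, 0.2939]
tool_rot: [-0.0, -0.271, 0.963, 0.0]
contact_force: [0.5, 0.6, -0.1]
gripper_width: 1.003
```

Call:
{"op": "play_rows", "data": {
  "increments": [
    {"offset":[-19,35,0],"twist":0,"grip":1},
    {"offset":[-38,70,0],"twist":0,"grip":1},
    {"offset":[-57,105,0],"twist":0,"grip":1},
    {"offset":[-76,140,0],"twist":0,"grip":1},
    {"offset":[-96,175,0],"twist":0,"grip":1}
  ]
}}

```text
time: 20.18
tool_pos: [0.4512, 0.0907, 0.2942]
tool_rot: [-0.0, -0.272, 0.962, -0.0]
contact_force: [0.6, 0.1, -0.3]
gripper_width: 1.001
```

Call:
{"op": "play_rows", "data": {
  "increments": [
    {"offset":[-19,35,0],"twist":-0.06,"grip":0.8},
    {"offset":[-38,70,0],"twist":-0.12,"grip":0.8},
    {"offset":[-57,105,0],"twist":-0.18,"grip":0.8},
    {"offset":[-76,140,0],"twist":-0.24,"grip":0.8},
    {"offset":[-96,175,0],"twist":-0.287,"grip":0.8}
  ]
}}

```text
time: 20.6
tool_pos: [0.4415, 0.2903, 0.294]
tool_rot: [-0.0, -0.408, 0.913, -0.0]
contact_force: [1.1, -0.2, -0.3]
gripper_width: 0.808
```

Call:
{"op": "play_rows", "data": {
  "increments": [
    {"offset":[0,0,0],"twist":0,"grip":0.8},
    {"offset":[0,0,0],"twist":0,"grip":0.8},
    {"offset":[0,0,0],"twist":0,"grip":0.8}
  ]
}}

```text
time: 20.85
tool_pos: [0.4422, 0.2882, 0.2939]
tool_rot: [-0.001, -0.407, 0.914, -0.0]
contact_force: [-0.5, -0.1, 0.8]
gripper_width: 0.802
```

Run:
```python
from h import *
s=snap('side','s7.png');t=snap('top','t7.png')
cv2.imwrite('pics/c7.png',np.hstack([crop('side',s,[.43,.29,.05],60),crop('top',t,[.47,-.31,.03],60)]))
st=manip.state();q=st['tool_rot'];print(st['tool_pos'],q,'phi',np.arctan2(q[2]**2-q[1]**2,2*q[1]*q[2]),st['gripper_width'])
for n in('side','top'):
  for q in('square_stand','large_square_reel'):
    for d in manip.tip_of(q,n): P=w(n,d['xyz']);print(n,q,round(d['p'],2),P.round(4))
```

```text
[0.44248009 0.28726915 0.29418016] [-4.45324362e-04 -4.05773689e-01  9.13973465e-01 -1.43672385e-04] phi 2.406446790134704 0.7968715280113395
side square_stand 0.7 [ 0.4666 -0.3119 -0.0015]
side large_square_reel 0.65 [ 0.4662 -0.3104  0.0087]
top square_stand 0.6 [ 0.4709 -0.3158 -0.0043]
top large_square_reel 0.56 [ 0.4708 -0.3133 -0.0056]
```

View pics/c7.png

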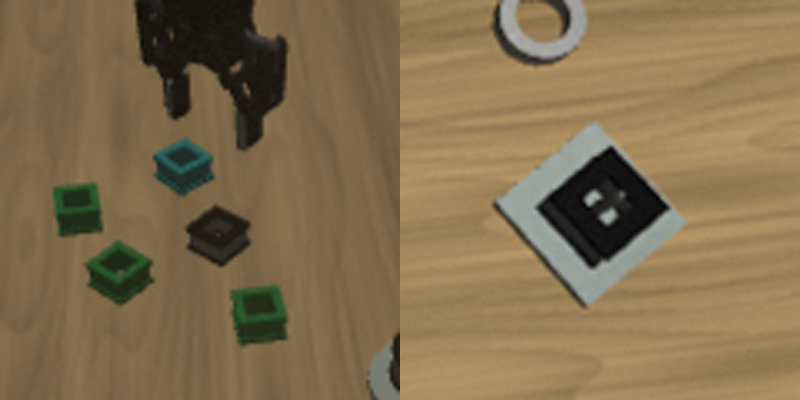

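The large square reel is seated and aligned, with the spindle through its bore (right crop near (605,205)). The arm is above the black small square reel (left crop near (218,235)). I'll descend.

Call:
{"op": "play_rows", "data": {
  "increments": [
    {"offset":[0,1,35],"twist":0,"grip":0.8},
    {"offset":[0,1,70],"twist":0,"grip":0.8},
    {"offset":[0,1,100],"twist":0,"grip":0.8},
    {"offset":[0,1,116],"twist":0,"grip":0.8},
    {"offset":[0,1,116],"twist":0,"grip":0.8}
  ]
}}

```text
time: 21.57
tool_pos: [0.4397, 0.2873, 0.1741]
tool_rot: [-0.005, -0.406, 0.914, -0.0]
contact_force: [0.5, 0.1, -1.3]
gripper_width: 0.803
```

Call:
{"op": "play_rows", "data": {
  "increments": [
    {"offset":[0,0,0],"twist":0,"grip":0.8},
    {"offset":[0,0,0],"twist":0,"grip":0.25},
    {"offset":[0,0,0],"twist":0,"grip":0.25},
    {"offset":[0,0,0],"twist":0,"grip":0.25},
    {"offset":[0,0,0],"twist":0,"grip":0.25}
  ]
}}

```text
time: 21.98
tool_pos: [0.443, 0.2895, 0.1814]
tool_rot: [0.002, -0.406, 0.914, -0.0]
contact_force: [0.3, -0.9, 7.4]
gripper_width: 0.472
```

Call:
{"op": "play_rows", "data": {
  "increments": [
    {"offset":[0,0,0],"twist":0,"grip":0.25},
    {"offset":[0,0,0],"twist":0,"grip":0.25},
    {"offset":[0,0,0],"twist":0,"grip":0.25}
  ]
}}

```text
time: 22.23
tool_pos: [0.443, 0.2895, 0.1814]
tool_rot: [0.002, -0.406, 0.914, -0.0]
contact_force: [-0.0, -0.9, 7.0]
gripper_width: 0.478
```

Call:
{"op": "play_rows", "data": {
  "increments": [
    {"offset":[0,0,-35],"twist":0,"grip":0.25},
    {"offset":[0,0,-70],"twist":0,"grip":0.25},
    {"offset":[0,0,-105],"twist":0,"grip":0.25},
    {"offset":[0,0,-120],"twist":0,"grip":0.25},
    {"offset":[0,0,-120],"twist":0,"grip":0.25}
  ]
}}

```text
time: 22.65
tool_pos: [0.4431, 0.2897, 0.3047]
tool_rot: [0.005, -0.407, 0.914, 0.0]
contact_force: [0.2, 1.1, -0.3]
gripper_width: 0.478
```

Call:
{"op": "play_rows", "data": {
  "increments": [
    {"offset":[28,-28,0],"twist":0,"grip":0.25},
    {"offset":[56,-56,0],"twist":0,"grip":0.25},
    {"offset":[85,-85,0],"twist":0,"grip":0.25},
    {"offset":[113,-113,0],"twist":0,"grip":0.25},
    {"offset":[142,-141,0],"twist":0,"grip":0.25}
  ]
}}

```text
time: 23.07
tool_pos: [0.4503, 0.0875, 0.2968]
tool_rot: [-0.001, -0.407, 0.913, 0.0]
contact_force: [0.6, -0.6, -0.0]
gripper_width: 0.475
```

Call:
{"op": "play_rows", "data": {
  "increments": [
    {"offset":[28,-28,0],"twist":0,"grip":0.25},
    {"offset":[56,-56,0],"twist":0,"grip":0.25},
    {"offset":[85,-85,0],"twist":0,"grip":0.25},
    {"offset":[113,-113,0],"twist":0,"grip":0.25},
    {"offset":[142,-141,0],"twist":0,"grip":0.25}
  ]
}}

```text
time: 23.48
tool_pos: [0.46, -0.1125, 0.2969]
tool_rot: [-0.001, -0.406, 0.914, 0.001]
contact_force: [1.7, 0.7, -1.9]
gripper_width: 0.478
```

Call:
{"op": "play_rows", "data": {
  "increments": [
    {"offset":[28,-28,0],"twist":0.06,"grip":0.25},
    {"offset":[56,-56,0],"twist":0.12,"grip":0.25},
    {"offset":[85,-85,0],"twist":0.18,"grip":0.25},
    {"offset":[113,-113,0],"twist":0.24,"grip":0.25},
    {"offset":[142,-141,0],"twist":0.287,"grip":0.25}
  ]
}}

```text
time: 23.9
tool_pos: [0.4698, -0.3122, 0.2965]
tool_rot: [-0.001, -0.27, 0.963, 0.001]
contact_force: [0.6, 0.5, -0.8]
gripper_width: 0.48
```

Call:
{"op": "play_rows", "data": {
  "increments": [
    {"offset":[0,0,0],"twist":0,"grip":0.25},
    {"offset":[0,0,0],"twist":0,"grip":0.25},
    {"offset":[0,0,0],"twist":0,"grip":0.25},
    {"offset":[0,0,0],"twist":0,"grip":0.25}
  ]
}}

```text
time: 24.23
tool_pos: [0.4704, -0.3094, 0.2973]
tool_rot: [-0.001, -0.272, 0.962, 0.001]
contact_force: [0.6, 0.5, -1.5]
gripper_width: 0.476
```

Run:
```python
from h import *
s=snap('side','s8.png');t=snap('top','t8.png')
cv2.imwrite('pics/c8.png',np.hstack([crop('side',s,[.47,-.31,.05],60),crop('top',t,[.47,-.31,.05],60)]))
st=manip.state();print(st['tool_pos'],st['tool_rot'],st['gripper_width'])
for n in('side','top'):
  for q in('square_stand','large_square_reel','small_square_reel'):
    for d in manip.tip_of(q,n):
      P=w(n,d['xyz'])
      if P[1]<-.2: print(n,q,round(d['p'],2),P.round(4))
```

```text
[ 0.4706474  -0.30927851  0.29810112] [-2.34996384e-04 -2.72523324e-01  9.62149036e-01  4.64615921e-04] 0.4806523401572552
side square_stand 0.77 [ 0.4672 -0.3144 -0.0015]
side large_square_reel 0.71 [ 0.4639 -0.309   0.0078]
side small_square_reel 0.69 [ 0.4681 -0.3057  0.116 ]
top square_stand 0.68 [ 0.4678 -0.3134 -0.0022]
top large_square_reel 0.84 [ 0.4671 -0.3152  0.0086]
top small_square_reel 0.6 [ 0.4688 -0.3106  0.1193]
top small_square_reel 0.26 [ 0.4714 -0.313   0.006 ]
```

View pics/c8.png

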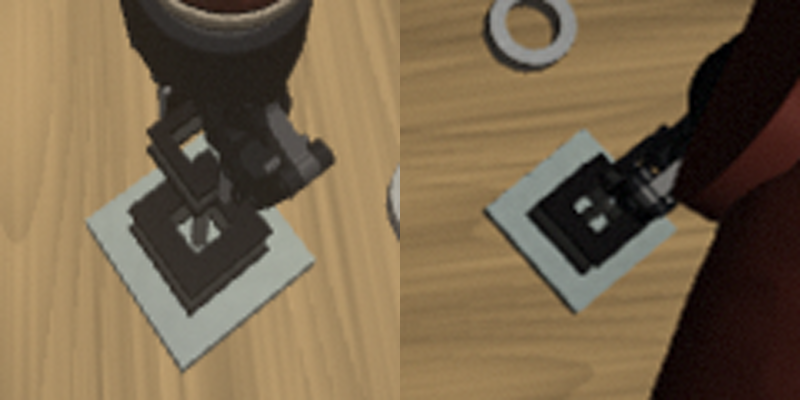

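Both views put the small reel over the spindle, perhaps 2–4 mm high in y. I'll shift it 2 mm and lower.

Call:
{"op": "play_rows", "data": {
  "increments": [
    {"offset":[1,-2,10],"twist":0,"grip":0.25},
    {"offset":[1,-2,25],"twist":0,"grip":0.25},
    {"offset":[1,-2,40],"twist":0,"grip":0.25},
    {"offset":[1,-2,54],"twist":0,"grip":0.25},
    {"offset":[1,-2,65],"twist":0,"grip":0.25}
  ]
}}

```text
time: 25.05
tool_pos: [0.4704, -0.3127, 0.2316]
tool_rot: [-0.001, -0.272, 0.962, 0.001]
contact_force: [-0.3, 0.9, -1.6]
gripper_width: 0.476
```

Call:
{"op": "play_rows", "data": {
  "increments": [
    {"offset":[0,0,0],"twist":0,"grip":0.25},
    {"offset":[0,0,1],"twist":0,"grip":0.25},
    {"offset":[0,0,2],"twist":0,"grip":0.25},
    {"offset":[0,0,3],"twist":0,"grip":0.25},
    {"offset":[0,0,3],"twist":0,"grip":0.25}
  ]
}}

```text
time: 25.47
tool_pos: [0.4711, -0.3132, 0.2315]
tool_rot: [0.0, -0.272, 0.962, -0.001]
contact_force: [0.0, 0.7, -1.6]
gripper_width: 0.472
```

Call:
{"op": "play_rows", "data": {
  "increments": [
    {"offset":[0,0,1],"twist":0,"grip":0.25},
    {"offset":[0,0,2],"twist":0,"grip":0.25},
    {"offset":[0,0,3],"twist":0,"grip":0.25},
    {"offset":[0,0,3],"twist":0,"grip":0.25},
    {"offset":[0,0,3],"twist":0,"grip":0.25}
  ]
}}

```text
time: 25.88
tool_pos: [0.4708, -0.3129, 0.2277]
tool_rot: [-0.0, -0.272, 0.962, 0.0]
contact_force: [-0.1, 0.6, -0.9]
gripper_width: 0.479
```

Call:
{"op": "play_rows", "data": {
  "increments": [
    {"offset":[0,0,1],"twist":0,"grip":0.25},
    {"offset":[0,0,2],"twist":0,"grip":0.25},
    {"offset":[0,0,3],"twist":0,"grip":0.25},
    {"offset":[0,0,3],"twist":0,"grip":0.25},
    {"offset":[0,0,3],"twist":0,"grip":0.25}
  ]
}}

```text
time: 26.3
tool_pos: [0.4708, -0.3129, 0.2246]
tool_rot: [-0.0, -0.272, 0.962, 0.0]
contact_force: [-0.2, 0.4, -1.5]
gripper_width: 0.474
```

Call:
{"op": "play_rows", "data": {
  "increments": [
    {"offset":[0,0,1],"twist":0,"grip":0.25},
    {"offset":[0,0,2],"twist":0,"grip":0.25},
    {"offset":[0,0,3],"twist":0,"grip":0.25},
    {"offset":[0,0,3],"twist":0,"grip":0.25},
    {"offset":[0,0,3],"twist":0,"grip":0.25}
  ]
}}

```text
time: 26.72
tool_pos: [0.4711, -0.3131, 0.2234]
tool_rot: [-0.0, -0.272, 0.962, 0.0]
contact_force: [-4.5, 3.4, 7.9]
gripper_width: 0.475
```

Contact at 0.2234, as predicted. I'll release, back off and take a final look.

Call:
{"op": "play_rows", "data": {
  "increments": [
    {"offset":[0,0,-2],"twist":0,"grip":0.7},
    {"offset":[0,0,-2],"twist":0,"grip":0.9},
    {"offset":[0,0,-2],"twist":0,"grip":1},
    {"offset":[0,0,-2],"twist":0,"grip":1},
    {"offset":[0,0,-2],"twist":0,"grip":1}
  ]
}}

```text
time: 27.13
tool_pos: [0.4708, -0.3129, 0.2235]
tool_rot: [-0.0, -0.272, 0.962, 0.0]
contact_force: [-0.4, -1.2, -0.2]
gripper_width: 1.004
```

Call:
{"op": "play_rows", "data": {
  "increments": [
    {"offset":[0,0,-15],"twist":0,"grip":1},
    {"offset":[0,0,-40],"twist":0,"grip":1},
    {"offset":[0,0,-75],"twist":0,"grip":1},
    {"offset":[0,0,-110],"twist":0,"grip":1},
    {"offset":[0,0,-110],"twist":0,"grip":1}
  ]
}}

```text
time: 27.55
tool_pos: [0.4726, -0.3143, 0.3424]
tool_rot: [0.004, -0.272, 0.962, -0.006]
contact_force: [1.2, -1.0, 1.4]
gripper_width: 1.003
```

Call:
{"op": "play_rows", "data": {
  "increments": [
    {"offset":[0,200,0],"twist":0,"grip":1},
    {"offset":[0,200,0],"twist":0,"grip":1},
    {"offset":[0,200,0],"twist":0,"grip":1},
    {"offset":[0,200,0],"twist":0,"grip":1},
    {"offset":[0,200,0],"twist":0,"grip":1}
  ]
}}

```text
time: 27.97
tool_pos: [0.3649, -0.1407, 0.3327]
tool_rot: [-0.0, -0.272, 0.962, 0.001]
contact_force: [-0.4, 0.3, -0.1]
gripper_width: 1.0
```

Run:
```python
from h import *
s=snap('side','s9.png');t=snap('top','t9.png')
cv2.imwrite('pics/c9.png',np.vstack([np.hstack([crop(n,i,P,40)[50:350] for n,i in(('side',s),('top',t))]) for P in([.47,-.31,.04],[.609,.098,.04])]))
st=manip.state();print(st['tool_pos'],st['time'])
for n in('side','top'):
  for q in'large_round_reel small_round_reel large_square_reel small_square_reel tape_roll flux_tin'.split():
    for d in manip.tip_of(q,n): print(n,q,round(d['p'],2),w(n,d['xyz']).round(3))
```

```text
[ 0.36426281 -0.13946745  0.33248522] 28.0667
side large_round_reel 0.78 [0.607 0.093 0.01 ]
side small_round_reel 0.58 [0.607 0.1   0.044]
side small_round_reel 0.27 [ 0.469 -0.312  0.046]
side large_square_reel 0.76 [ 0.466 -0.311  0.008]
side small_square_reel 0.93 [ 0.467 -0.31   0.045]
side small_square_reel 0.79 [0.415 0.392 0.003]
side small_square_reel 0.5 [0.474 0.179 0.001]
side tape_roll 0.84 [ 0.618 -0.3    0.002]
side flux_tin 0.87 [ 0.435 -0.108  0.001]
side flux_tin 0.42 [ 0.615 -0.3    0.002]
top large_round_reel 0.63 [0.603 0.103 0.01 ]
top small_round_reel 0.59 [0.605 0.1   0.04 ]
top small_square_reel 0.88 [0.476 0.18  0.005]
top small_square_reel 0.85 [ 0.353  0.241 -0.001]
top small_square_reel 0.85 [0.312 0.333 0.001]
top small_square_reel 0.66 [ 0.416  0.394 -0.001]
top flux_tin 0.76 [ 0.432 -0.105 -0.002]
```

View pics/c9.png

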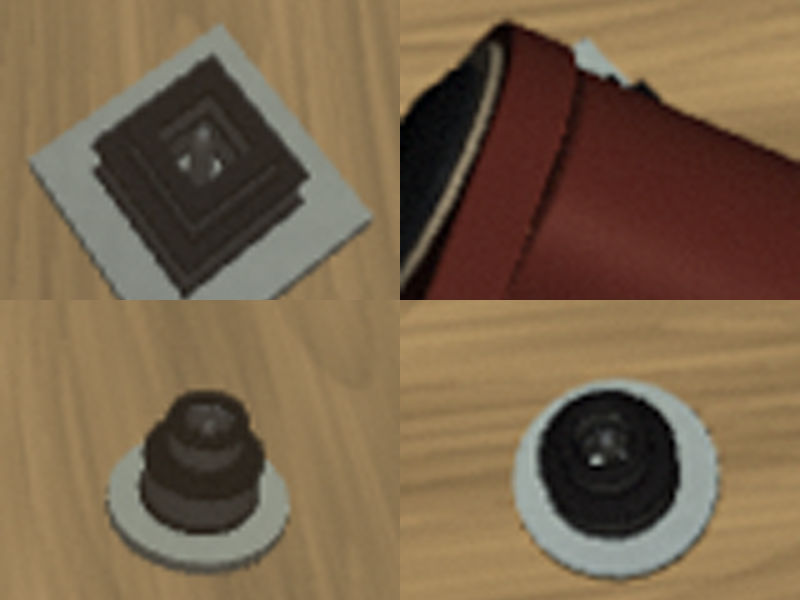

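Both stacks are seated flat with the spindles through the bores, and the look-alikes, tape and tin haven't moved. Handing in.

```bash
python3 -c "
from plant import manip
print(manip.job_done())"
```

```text
the job is handed in; nothing more can be done
None
```

All four reels are on their stands, large below small: the round pair on the round base and the square pair on the square base. I handed the job in at about 28 s of the 104 s allowed.

- **Seating:** I lowered each reel down its spindle until I felt contact, about 6–8 N. Contact came at the expected height each time, 10 mm above the bench grasp for the large reels and 42 mm for the small ones. I released each one there.
- **Final views:** The side view shows both stacks flat with the spindles through the bores. It put the undersides at about 10 and 44 mm on the round stand, and 8 and 45 mm on the square one. The expected heights are 10 and 42 mm, so this is within the networks' error.
- **Bystanders:** The tape roll, flux tin and turquoise look-alike were at their starting positions. So were the three green look-alikes.

**Limits of the checks:** In the last top picture the arm hid the square stand, so the finished square stack was confirmed from the side view only. That picture also gave no tape roll detection. The networks reported a few false detections, such as a small round reel on the square stand at p 0.27, which the picture rules out.

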